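# Trim a grinder speed control with a tuning tool

### The job

Take the plastic tuning tool out of its wooden holder, feel its blade into the slot of the recessed trimmer screw on the speed-control unit, and turn the screw clockwise with it until the pointer on the dial stands in line with the index mark. Be gentle: the screw is sprung and delicate, so press lightly and do not force the tool against the unit. Then stand the tool back in its holder, fully home, let go of it, and leave the other things on the bench where they are.

Things in the scene. Friction and masses are not known exactly. Their poses are not given: they have to be found in the camera images.
- tuner_grip (a point): White plastic tuning tool, 100 mm long, about 50 g, upright in the holder, blade down. This point: centre of its square handle (15 x 15 mm, 55 mm long), 72.5 mm above the blade's end. z up along the tool; the handle's flats face its x and y axes. Below the handle: a flange 23 mm across, 5 mm thick; a round 12 mm shaft, 30 mm long, tapering at its lower end; the flat blade.
- tuner_tip (a point): Centre of the end of the tool's blade, 72.5 mm below tuner_grip. The free blade is 11 mm wide along its y axis, 2.5 mm thick along x, 5.5 mm long; same axes as tuner_grip.
- holder_hole (a point): Centre of the mouth of the round hole in the holder, on its top face, 45 mm above the bench; z up. The holder is a wooden block 60 x 60 x 45 mm, fixed. The hole is 15 mm across with a small chamfer and 42 mm deep. Fully home, the tool's flange rests on the top face, so that the blade's end is 40 mm below this point.
- well (a point): Centre of the mouth of the round well in the top face of the unit, 45 mm above the bench, 15 mm to -x of the case's centre; z up, axes of the unit. The well is 13.5 mm across with a 1.5 mm chamfer and guides the tool's 12 mm shaft down to the trimmer screw.
- screw_axis (a point): Point fixed to the unit on the screw's axis, 5 mm below the well's mouth, with the unit's axes. The flat brass screw head, 12.8 mm across, is set deeper or shallower each time: its top lies 0 to 9 mm below this point. Its slot, 4.1 mm wide and 4 mm deep, starts within 0.65 rad either side of the unit's y axis. Neither depth nor slot angle is measured: feel for them.
- pointer_tip (a point): Tip of the white pointer, 30 mm from the well's axis, on a dark dial arc on top of the unit on the far (+x) side of the well. It turns with the screw about the well's axis, clockwise seen from above, towards the index. Only the screw moves it. The slot is set at some other, unknown angle to the pointer.
- index_tip (a point): Tip of the dark steel index mark that reaches in onto the dial from outside, 30 mm from the well's axis, just where the pointer's tip passes. It stands at a different angle each time and does not move. At the start the pointer stands 0.4 to 1.1 rad anticlockwise of it.
- tuner: The tuning tool as a whole; origin at the end of its blade, axes as tuner_grip.
- unit: Grey metal speed-control unit, 100 (x) x 140 (y) x 45 mm, fixed; origin under centre. The screw head is sprung: yields from 1.5 N, 5 N more per mm, to a stop at 4 mm. A blade pressed lightly across the slot slides on it; in line, it drops in 4 mm. Some 0.3 to 0.6 rad play there; the screw then turns stiffly (0.025 N m) and stays where left. Over 15 N of tool on unit, or 5 N of robot on unit, spoils it.
- grinder: Bystander: pencil grinder, 22 x 165 x 22 mm, lying; origin under its centre.
- ring: Bystander: steel spacer ring, 46 mm across, 12 mm high; origin under its centre.
- tape: Bystander: roll of tape, 100 mm across, 25 mm high; origin under its centre.
- die_insert: Bystander: steel block with holes, 40 x 62 x 22 mm; origin under its centre.
Mind the look-alikes: they are no part of the job. What is meant by the unit is not blue, and is the larger of those in its own colour.

How it is judged:
On the way, in this order (a step that is already met when the one before it is completed fails the run):
1. the tool's blade is down in the well (horizontal distance between tuner_tip and well below 0.004 m and z of tuner_tip in the frame of well below -0.004 m), for 0.1 s.
2. the pointer stands at the index while the tool is still in the well (all of step 1 and horizontal distance between pointer_tip and index_tip below 0.003 m), for 0.2 s.
At the end, for the whole second after the job is handed in: The pointer's tip stands within 3 mm of the index's tip, and the tool stands at rest in the holder: upright within 0.12 rad, its blade's end at least 37 mm below the mouth and within 5 mm of the hole's axis (horizontal distance between pointer_tip and index_tip below 0.003 m and horizontal distance between tuner_tip and holder_hole below 0.005 m and z of tuner_tip in the frame of holder_hole below -0.037 m and angle between tuner_grip's own z axis and vertical below 0.12 rad and linear speed of tuner below 0.02 m/s); the robot touches nothing.
It fails at once if the tool is forced against the unit with more than 15 N (contact force between tuner and unit above 15 N).
It fails at once if the robot itself presses on the unit with more than 5 N (contact force between any of the fingers, the arm and unit above 5 N).
It fails at once if a bystander (pencil grinder, spacer ring, tape roll, steel block) is moved more than 20 mm (distance of any of grinder, ring, tape, die_insert from where it was at the start of the episode above 0.02 m).
It also fails if it takes over 70 s, if anything falls off the work surface, if the arm or the gripper's body presses on something with over 40 N, if the wrist force passes 120 N, or if a joint passes its speed limit or range.

### The arm

A 6-joint arm with a two-finger parallel gripper is mounted at the origin on a cart in front of the work surface, level with it; the furniture and walls round the work are solid. World frame = base frame: x ahead of the robot, y to its left, z up, the work surface at z = 0. Lengths are in m, angles in rad, forces in N, time in s.
With the tool pointing down it reaches from about 0.275 to 0.825 m from the base axis. Payload 5.2 kg.
Tool frame: the origin (TCP) lies at the very end of the fingers, on their centre line; the grasp point (between the pads) lies behind it (arm.tcp_to_grasp is the x of the grasp point in the tool frame, in m); x points along the fingers, y is the direction in which the jaws open and shut, and the axes are right-handed (so a half turn about x gives the same grasp; the last joint's range is limited). The gripper opens to 93 mm and grips with 3 to 60 N. Pads are 15 mm wide; open, the fingers measure 128 mm over their backs; the gripper's body (75 mm by 188 mm) begins 65 mm behind the grasp point.
Start: joints at [-1.44, 0.259, 1.535, -0, 1.348, -0.203], TCP at [0.18, -0.52, 0.219] pointing down, gripper open.
Joint ranges: [-3.14, 3.14], [-0.91, 2.08], [0.19, 2.58], [-1.22, 4.36], [0.22, 2.71], [-3.12, 3.12]. Speed limits (rad/s): [2.57, 2.57, 3.14, 3.14, 3.14, 3.14].

### API

Orientations are given as [roll, pitch, yaw] about the fixed x, y, z axes, in that order (R = Rz(yaw) Ry(pitch) Rx(roll)).
In Python, from cell import arm gives the robot as it stands. Calls block until the motion is done:
- arm.reach(position, orientation): joint-space move of the TCP to a pose.
- arm.movel(position, v=0.15, orientation=None, threshold=None): straight line of the TCP; orientation=None keeps the orientation; v is the mean speed in m/s. With threshold (N) it stops when the force on the tool has changed by that much, and returns True; else False.
- arm.move_j(angles): joint-space move.
- arm.command_gripper(opening, effort=None): finger opening in m; effort is the grip in N (None keeps the last); returns when the fingers have stopped.
- arm.sleep(seconds).
- arm.inverse_kinematics(position, orientation): joint angles nearest the present ones, or None.
- arm.snapshot(name): name is "scene" or "side" or "wrist"; returns a dict with "frame" (400x640x3 uint8, red, green, blue), "range_z" (400x640 float32, m along the optical axis (not along the pixel's ray), 0 where there is no reading), "K" (3x3 intrinsics, pixels), "distortion" ([k1, k2, p1, p2, k3] as OpenCV has them; the pictures are not rectified), "rvec" (rotation vector, rad) and "tvec" (3), from world to camera coordinates, as OpenCV has them. Camera axes: x right, y down, z forward; pixel columns grow to the right and rows downward; lengths in m; the calibration is good to about 2 mm. A picture is of the moment at which its call begins.
A pose or a line that the arm cannot do raises arm.Unreachable and nothing moves.
- arm.job_done(): hands the job in, once; it reports no verdict.
Readings, each from a call of its own:
- arm.current_t(): time.
- arm.current_joint_positions(): joint angles.
- arm.current_qd(): joint speeds.
- arm.current_effort(): joint torques, N m.
- arm.current_tool_pos(): TCP position.
- arm.current_eef_rot(): TCP orientation.
- arm.current_contact_force(): force on the tool from outside, world axes, zero at the start.
- arm.current_wrist_torque(): the same for the moment, N m.
- arm.current_gripper_width(): finger opening in m.
Only numpy, scipy, OpenCV 4.12 (cv2) and the standard library are available. Lean on these libraries where they do the work, as an engineer would, in place of code of your own. Each camera call takes 0.05 s, during which the arm holds its last target.

## Working session

There is one attempt and no reset: what is moved stays moved. The work goes in short steps, each a Python script; the robot and the scene stay as the last script left them, time stands still between calls to the robot, and variables do not carry over. Pictures are saved under pics/ and viewed, and the job is handed in when it is done.

```bash
ls; mkdir -p pics
python3 - <<'E'
from cell import arm
import cv2,pickle
for n in ["scene","side","wrist"]:
    s=arm.snapshot(n); pickle.dump(s,open(f"{n}0.pkl","wb"))
    cv2.imwrite(f"pics/{n}0.png",s["frame"][:,:,::-1])
    print(n,s["K"].tolist(),s["distortion"],s["rvec"],s["tvec"])
print(arm.current_t(),arm.current_tool_pos(),arm.current_eef_rot(),arm.tcp_to_grasp,arm.current_contact_force())
E
```

```text
pics
scene [[503.1408667722238, 0.0, 325.5157939777293], [0.0, 503.1408667722238, 198.46227051207936], [0.0, 0.0, 1.0]] [-0.05658802  0.          0.          0.          0.        ] [ 2.3815666  -0.65980577  0.25312082] [-0.56441292  0.24504288  1.29936337]
side [[485.21081898934494, 0.0, 316.31701432694797], [0.0, 485.21081898934494, 195.51036040301744], [0.0, 0.0, 1.0]] [-0.15013144  0.          0.          0.          0.        ] [ 2.20433495 -0.24622537  0.13158673] [-0.60301177  0.13826229  1.57707273]
wrist [[281.52486991973615, 0.0, 325.1858073859026], [0.0, 281.52486991973615, 198.6476942804664], [0.0, 0.0, 1.0]] [0.01724209 0.         0.         0.         0.        ] [-2.34759619  1.6700415   0.26010248] [-0.54966278 -0.03539339  0.39229267]
0.15 [ 0.18017237 -0.51923179  0.21801993] [-1.77146313  1.56943108  1.70393342] -0.0188 [ 0.51769413 -0.55428719  0.09934024]
```

View pics/scene0.png

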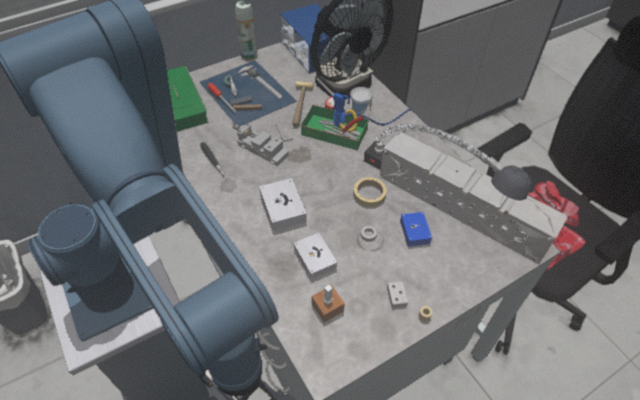

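View pics/side0.png

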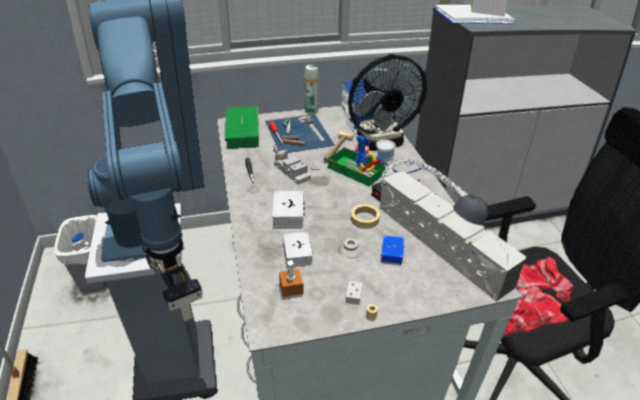

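View pics/wrist0.png

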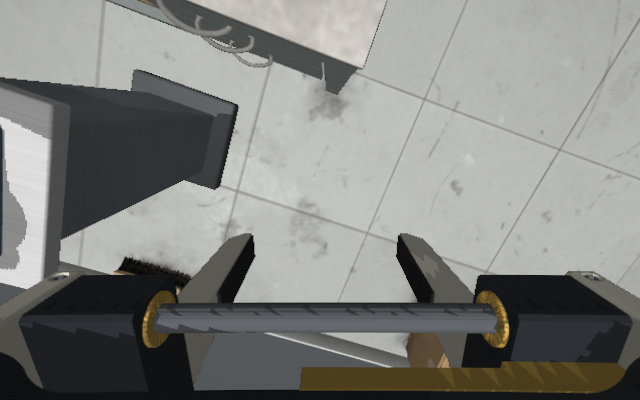

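The scene view shows two grey units, at (283,203) and (315,255). The first is the larger, so it is the one meant. There is a blue unit at (416,228), the holder and tool at (327,300), and the bystanders around them. I'll zoom in and localise next.

```bash
cat > h.py <<'E'
import numpy as np,cv2,pickle
from cell import arm
def Rt(s):
    return cv2.Rodrigues(np.array(s["rvec"],float))[0],np.array(s["tvec"],float).reshape(3)
def w(s,u,v,z=None):
    """pixel->world by depth or on plane z"""
    R,t=Rt(s)
    p=cv2.undistortPoints(np.array([[[u,v]]],float),s["K"],np.array(s["distortion"],float))[0,0]
    d=np.array([p[0],p[1],1.])
    if z is None: k=float(s["range_z"][int(round(v)),int(round(u))])
    else:
        c=-R.T@t; k=(z-c[2])/(R.T@d)[2]
    return R.T@(d*k-t)
def px(s,P):
    return cv2.projectPoints(np.array(P,float).reshape(-1,3),np.array(s["rvec"],float),np.array(s["tvec"],float),s["K"],np.array(s["distortion"],float))[0].reshape(-1,2)
def crop(s,x0,y0,x1,y1,f,name):
    cv2.imwrite(name,cv2.resize(s["frame"][y0:y1,x0:x1,::-1],None,fx=f,fy=f,interpolation=cv2.INTER_CUBIC))
def cloud(s):
    R,t=Rt(s); h,wd=s["range_z"].shape
    uv=np.stack(np.meshgrid(np.arange(wd),np.arange(h)),-1).reshape(-1,1,2).astype(float)
    p=cv2.undistortPoints(uv,s["K"],np.array(s["distortion"],float))[:,0]
    k=s["range_z"].reshape(-1,1)
    return ((np.c_[p,np.ones(len(p))]*k-t)@R).reshape(h,wd,3)
E
python3 - <<'E'
from h import *
s=pickle.load(open("scene0.pkl","rb"))
crop(s,240,165,400,325,3.7*1,"pics/sc_c.png")
C=cloud(s)
for n,(u,v) in dict(unit=(283,203),small=(315,255),holder=(327,305),bench=(250,240)).items(): print(n,C[v,u])
m=(C[...,2]>.035)&(C[...,2]<.055)&(s["range_z"]>0)
l,_=cv2.connectedComponents(m.astype(np.uint8))[1],0
for i in range(1,l.max()+1):
    q=C[l==i]
    if len(q)>60: print(i,len(q),np.argwhere(l==i).mean(0)[::-1],cv2.minAreaRect(q[:,:2].astype(np.float32)*1000),np.median(q[:,2]))
E
```

```text
unit [ 5.16939427e-01 -4.76615585e-04  4.53197349e-02]
small [ 0.50963367 -0.19324643  0.03482587]
holder [ 0.45771854 -0.33976392  0.04443192]
bench [ 0.38853506 -0.04010989  0.0037952 ]
1 199 [276.12562814   6.58291457] ((1007.8422241210938, 962.7366333007812), (236.76870727539062, 30.66205596923828), 0.15348351001739502) 0.04370064114082657
6 126 [405.03968254  18.26190476] ((1415.8975830078125, 618.5794067382812), (23.161880493164062, 159.72564697265625), 4.872081279754639) 0.04452106547769482
7 327 [198.11926606  29.97247706] ((649.3748779296875, 960.0228881835938), (321.5611877441406, 23.431285858154297), 0.3097701668739319) 0.0449914573944463
10 73 [248.64383562  50.61643836] ((757.1325073242188, 728.4445190429688), (29.325923919677734, 61.280426025390625), 73.77941131591797) 0.04528942810953079
24 343 [344.48396501  83.66180758] ((973.4317016601562, 382.64361572265625), (115.1962661743164, 202.34507751464844), 63.89913558959961) 0.0438614646133786
43 79 [ 6.27848101 90.74683544] ((-93.50519561767578, 957.4803466796875), (20.065298080444336, 49.1691780090332), 84.2424774169921
[... 1362 characters left out ...]
59313964844, 526.030029296875), 21.50889778137207) 0.04500559850979062
129 1400 [282.16428571 201.02928571] ((520.3385009765625, 11.600830078125), (147.4124755859375, 101.44477081298828), 78.82601928710938) 0.04541812025480696
140 356 [312.1994382  252.32865169] ((511.9010314941406, -182.7670135498047), (100.39633178710938, 75.46822357177734), 85.31118774414062) 0.03643508574979912
156 239 [112.36820084 297.71966527] ((6.620532989501953, -41.343013763427734), (126.88542938232422, 53.892662048339844), 8.682361602783203) 0.04501248138343975
159 490 [327.41020408 302.14285714] ((466.49951171875, -327.9876403808594), (63.60020446777344, 62.569610595703125), 89.86726379394531) 0.04461017380358813
```

View pics/sc_c.png

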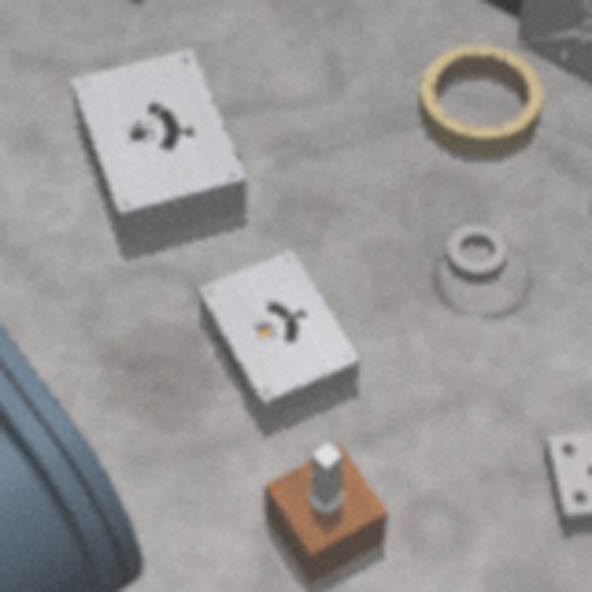

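```bash
cat >> h.py <<'E'
from scipy.spatial.transform import Rotation as Ro
def down(psi): return [0,np.pi/2,psi]
def toolR(): return Ro.from_euler('xyz',arm.current_eef_rot()).as_matrix()
E
python3 - <<'E'
from h import *
s=pickle.load(open("wrist0.pkl","rb"))
R,t=Rt(s); T=toolR(); p=np.array(arm.current_tool_pos())
print("cam in tool",T.T@(-R.T@t-p)); print("cam axes in tool",(T.T@R.T).round(3).tolist()); print(T.round(3).tolist())
for psi in [-np.pi/2,0,np.pi/2,np.pi,-2.8]:
  for P in [(.466,-.328,.2),(.505,.013,.2)]:
    print(psi,P,arm.inverse_kinematics(P,down(psi)))
E
```

```text
cam in tool [-0.16578786  0.00040473 -0.08477365]
cam axes in tool [[0.0, -0.302, 0.953], [1.0, 0.0, -0.0], [-0.0, 0.953, 0.302]]
[[-0.0, 0.328, -0.945], [0.001, -0.945, -0.328], [-1.0, -0.001, -0.0]]
-1.5707963267948966 (0.466, -0.328, 0.2) [-8.08993901e-01  3.06918101e-01  1.51531716e+00 -4.44089210e-16
  1.31935739e+00 -8.08993901e-01]
-1.5707963267948966 (0.505, 0.013, 0.2) [-1.95394167e-01  1.91940743e-01  1.66874269e+00 -4.44089210e-16
  1.28090922e+00 -1.95394167e-01]
0 (0.466, -0.328, 0.2) [-0.8089939   0.3069181   1.51531716  0.          1.31935739 -2.37979023]
0 (0.505, 0.013, 0.2) [-0.19539417  0.19194074  1.66874269  0.          1.28090922 -1.76619049]
1.5707963267948966 (0.466, -0.328, 0.2) [-0.8089939   0.3069181   1.51531716  0.          1.31935739  2.33259875]
1.5707963267948966 (0.505, 0.013, 0.2) [-0.19539417  0.19194074  1.66874269  0.          1.28090922  2.94619849]
3.141592653589793 (0.466, -0.328, 0.2) [-8.08993901e-01  3.06918101e-01  1.51531716e+00 -4.44089210e-16
  1.31935739e+00  7.61802426e-01]
3.141592653589793 (0.505, 0.013, 0.2) [-1.95394167e-01  1.91940743e-01  1.66874269e+00 -4.44089210e-16
  1.28090922e+00  1.37540216e+00]
-2.8 (0.466, -0.328, 0.2) [-8.08993901e-01  3.06918101e-01  1.51531716e+00 -4.44089210e-16
  1.31935739e+00  4.20209772e-01]
-2.8 (0.505, 0.013, 0.2) [-1.95394167e-01  1.91940743e-01  1.66874269e+00 -4.44089210e-16
  1.28090922e+00  1.03380951e+00]
```

Run:
```python
from h import *
def shot(n):
    s=arm.snapshot("wrist"); pickle.dump(s,open(n+".pkl","wb")); cv2.imwrite(f"pics/{n}.png",s["frame"][:,:,::-1]); return s
arm.reach((.466,-.328,.23),down(-np.pi/2)); print(arm.current_t())
s=arm.snapshot("wrist"); shot("w_hold_hi")
arm.reach((.505,.013,.15),down(-np.pi/2)); shot("w_unit"); print(arm.current_t())
```

```text
1.45
2.925
```

View pics/w_hold_hi.png

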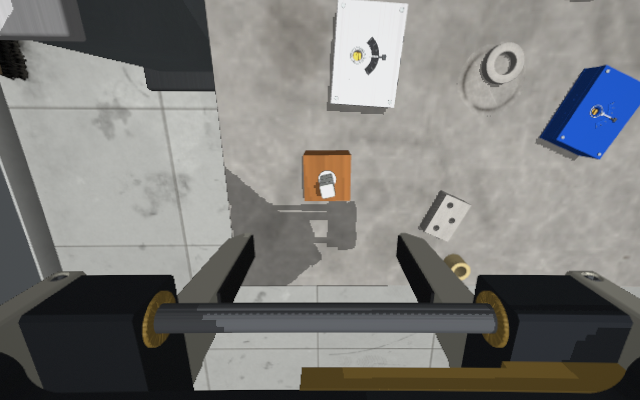

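View pics/w_unit.png

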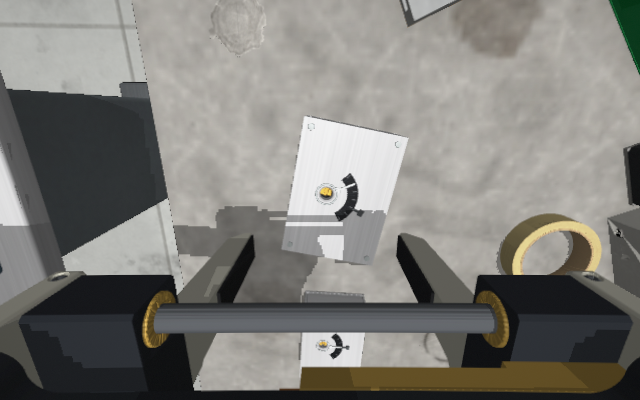

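Run:
```python
from h import *
s=pickle.load(open("w_unit.pkl","rb"));crop(s,275,105,415,275,3.4,"pics/c1.png")
C=cloud(s)
m=(C[...,2]>.036)&(C[...,2]<.056)&(s["range_z"]>0)
l=cv2.connectedComponents(m.astype(np.uint8))[1]
q=C[l==l[150,320]]; print(len(q),q[:,2].mean(),cv2.minAreaRect(q[:,:2].astype(np.float32)*1000))
for i in [(325,193)]: print(C[i[1],i[0]], w(s,*i,z=.045))
s=pickle.load(open("w_hold_hi.pkl","rb"));crop(s,290,140,365,210,8,"pics/c2.png")
C=cloud(s)
m=(C[...,2]>.036)&(C[...,2]<.049)&(s["range_z"]>0)
l=cv2.connectedComponents(m.astype(np.uint8))[1]
q=C[l==l[165,312]]; print(len(q),q[:,2].mean(),cv2.minAreaRect(q[:,:2].astype(np.float32)*1000))
m=(C[...,2]>.09)&(C[...,2]<.115)&(s["range_z"]>0);m[:150]=0;m[210:]=0
q=C[m]; print(len(q),np.median(q,0),cv2.minAreaRect(q[:,:2].astype(np.float32)*1000))
```

```text
13148 0.04483733254796573 ((521.7125244140625, 11.871002197265625), (140.57424926757812, 100.17041015625), 78.48644256591797)
[0.50572508 0.01060406 0.02645427] [0.50572919 0.01609054 0.045     ]
1813 0.044676350755964156 ((467.50115966796875, -328.4374694824219), (59.8133544921875, 60.00965881347656), 0.44977253675460815)
224 [ 0.4672531  -0.32650944  0.10422604] ((467.74346923828125, -328.4034423828125), (14.833688735961914, 15.497993469238281), 13.21461009979248)
```

View pics/c1.png

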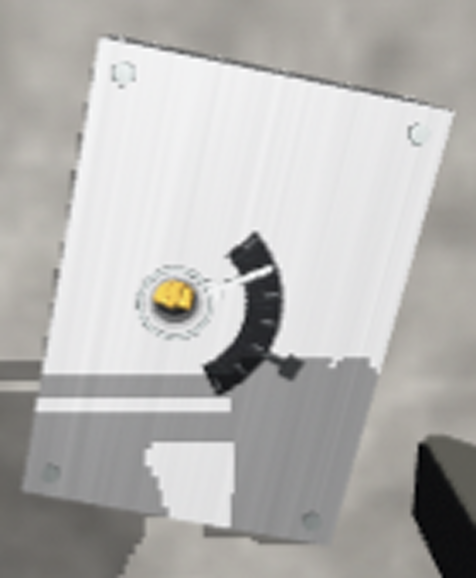

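View pics/c2.png

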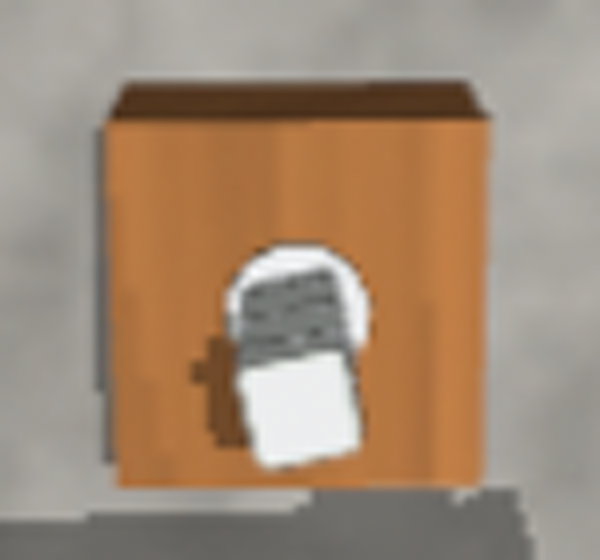

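Run:
```python
from h import *
arm.reach((.507,.015,.15),down(np.pi)); 
s=arm.snapshot("wrist"); pickle.dump(s,open("w_unit2.pkl","wb")); cv2.imwrite("pics/w_unit2.png",s["frame"][:,:,::-1])
print(arm.current_t(),arm.current_tool_pos())
C=cloud(s)
m=(C[...,2]>.036)&(C[...,2]<.056)&(s["range_z"]>0)
l=cv2.connectedComponents(m.astype(np.uint8))[1]
u,v=px(s,[.507+.03,.06,.045])[0].astype(int)
q=C[l==l[v,u]]; print(u,v,len(q),q[:,2].mean(),cv2.minAreaRect(q[:,:2].astype(np.float32)*1000))
u,v=px(s,[.51,.015,.045])[0].astype(int);print(u,v);crop(s,u-60,v-60,u+60,v+60,5,"pics/c3.png")
s=pickle.load(open("w_unit.pkl","rb"))
for p in [(175,301),(271,270),(260,351)]: print(w(s,275+(p[0]+.5)/3.4-.5,105+(p[1]+.5)/3.4-.5,z=.046))
```

```text
4.375 [0.50708444 0.01471374 0.15003394]
278 168 13769 0.044820378640452976 ((521.30126953125, 11.759330749511719), (140.32839965820312, 100.39783477783203), 78.53598022460938)
324 194
[0.50684792 0.01620106 0.046     ]
[0.53481767 0.02559057 0.046     ]
[0.53229173 0.00056768 0.046     ]
```

View pics/w_unit2.png

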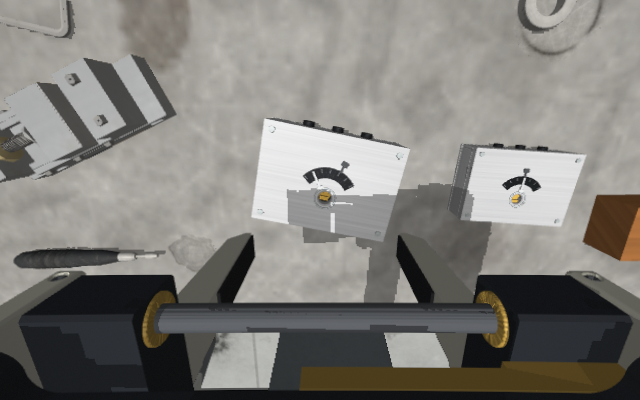

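View pics/c3.png

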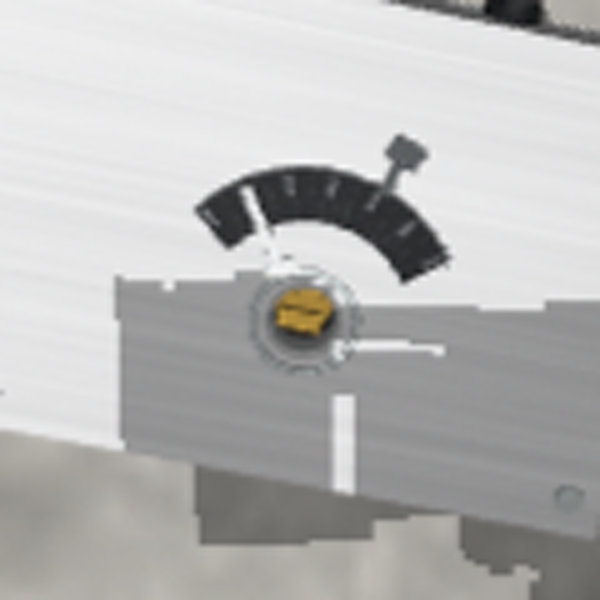

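Run:
```python
from h import *
ims=[]
for n in ["w_unit","w_unit2"]:
    s=pickle.load(open(n+".pkl","rb"))
    # rectify top view: 0.1mm/px? world plane z=.036 around well, x right y up, +-9mm
    for z,h_,N in [(.036,.010,300),(.046,.036,300)]:
        g=np.linspace(-h_,h_,N); X,Y=np.meshgrid(.5068+g,.0148-g)
        uv=px(s,np.stack([X,Y,np.full_like(X,z)],-1)).astype(np.float32).reshape(N,N,2)
        ims.append(cv2.remap(s["frame"][:,:,::-1].copy(),uv[...,0],uv[...,1],cv2.INTER_LINEAR))
cv2.imwrite("pics/rect.png",np.vstack([np.hstack(ims[:2]),np.hstack(ims[2:])]))
s=pickle.load(open("w_unit2.pkl","rb"));u0,v0=324-60,194-60
for p in [(303,313),(247,188),(385,200)]: print(w(s,u0+(p[0]+.5)/5-.5,v0+(p[1]+.5)/5-.5,z=.046))
```

```text
[0.50896774 0.01514666 0.046     ]
[0.53447735 0.02605599 0.046     ]
[ 0.53209903 -0.0009087   0.046     ]
```

View pics/rect.png

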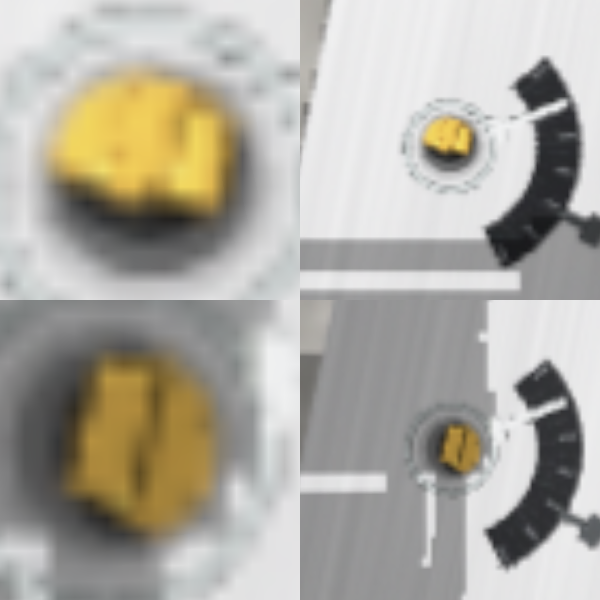

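Run:
```python
from h import *
psi=np.radians(13.2)-np.pi/2
P=(.4677,-.3284)
arm.command_gripper(.05,30)
arm.reach((*P,.16),down(psi))
print(arm.current_t(),arm.current_contact_force())
arm.movel((*P,.0612),v=.12)
print(arm.current_contact_force())
arm.command_gripper(0.0,30)
print(arm.current_t(),arm.current_gripper_width(),arm.current_contact_force(),arm.current_tool_pos())
arm.movel((*P,.14),v=.1)
print(arm.current_t(),arm.current_gripper_width(),arm.current_contact_force(),arm.current_wrist_torque())
for n in ["scene","side","wrist"]:
    s=arm.snapshot(n); pickle.dump(s,open(n+"1.pkl","wb"))
    p=px(s,[*P,.09])[0].astype(int); print(n,p)
    if n!="wrist": crop(s,p[0]-40,p[1]-40,p[0]+40,p[1]+40,7,f"pics/{n}1.png")
    else: crop(s,220,100,430,300,3,"pics/wrist1.png")
a=cv2.imread("pics/scene1.png");b=cv2.imread("pics/side1.png");cv2.imwrite("pics/both1.png",np.hstack([a,b])[:, :])
```

```text
7.3083 [-0.261835    0.03441347 -0.89510309]
[ 0.65171408 -0.22244178 -0.54694728]
8.9333 0.015351732476724595 [-0.62482627 -0.26374697  1.65515712] [ 0.46773258 -0.32845834  0.06134239]
9.875 0.015167464121893364 [-0.34051016  0.31242316 -0.57645479] [-0.04692657 -0.08093712  0.01342935]
scene [328 290]
side [290 266]
wrist [325 218]
```

```bash
python3 -c "
import cv2;a=cv2.imread('pics/both1.png');print(a.shape);cv2.imwrite('pics/both1b.png',cv2.resize(a,(790,395)))"
```

```text
(560, 1120, 3)
```

View pics/both1b.png

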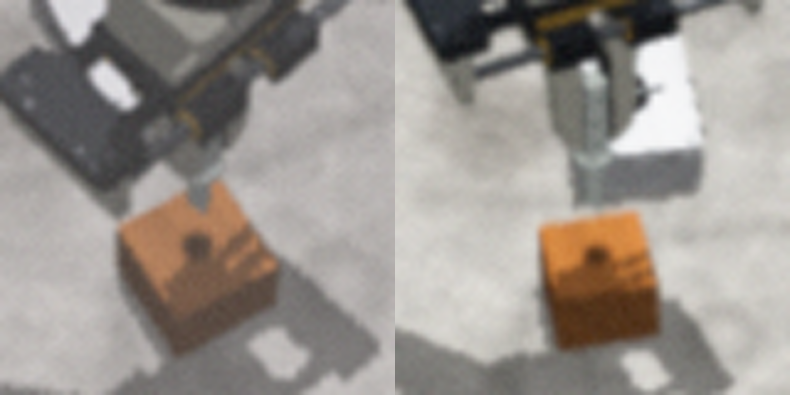

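View pics/wrist1.png

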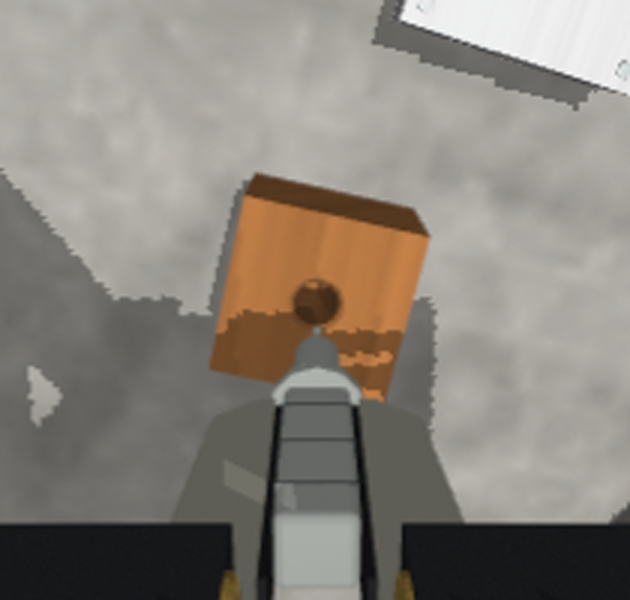

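The wrist picture shows the blade narrow at crop (317,330), so its 2.5 mm thickness lies along the jaws and the blade is across them, as wanted. Next: over the well, then down gently.

```bash
cat >> h.py <<'E'
W=np.array([.5068,.0148]); PSI0=-.2005-np.pi/2; OFF=.0563
def st(tag=""):
    f=np.mean([arm.current_contact_force() for _ in range(3)],0); p=arm.current_tool_pos()
    print(tag,"t%.2f"%arm.current_t(),"F",f.round(2),"tip",(np.array(p)-[0,0,OFF]).round(4),"M",np.round(arm.current_wrist_torque(),3),"j6 %.3f"%arm.current_joint_positions()[5]);return f
E
python3 - <<'E'
from h import *
arm.reach((*W,.14),down(PSI0+.65)); st("above")
arm.movel((*W,OFF+.05),v=.08); f0=st("pre")
np.save("f0.npy",f0)
print(arm.movel((*W,OFF+.041),v=.02,threshold=2.0)); st("in mouth")
E
```

```text
above t11.32 F [-0.09  0.28 -0.79] tip [0.5072 0.0139 0.0838] M [ 0.001 -0.085 -0.035] j6 -0.641
pre t11.90 F [0.73 0.34 0.19] tip [0.5069 0.0144 0.0499] M [-0.027 -0.155  0.023] j6 -0.641
False
in mouth t12.50 F [-0.08 -0.15 -0.31] tip [0.5068 0.0148 0.041 ] M [-0.016 -0.086 -0.031] j6 -0.641
```

Run:
```python
from h import *
print(arm.movel((*W,OFF+.027),v=.012,threshold=2.0)); st("a"); arm.sleep(.1); st("b")
```

```text
True
a t13.33 F [-0.24 -0.54  3.82] tip [0.5067 0.0148 0.0304] M [-0.022 -0.147 -0.028] j6 -0.641
b t13.43 F [0.41 0.51 4.65] tip [0.5067 0.0148 0.0304] M [-0.039 -0.269 -0.027] j6 -0.641
```

Run:
```python
from h import *
for n in ["w_unit","w_unit2"]:
    s=pickle.load(open(n+".pkl","rb"));C=cloud(s);f=s["frame"].astype(int)
    m=(np.hypot(C[...,0]-W[0],C[...,1]-W[1])<.012)&(f[...,0]-f[...,2]>70)
    for v,u in np.argwhere(m): print((1000*(C[v,u]-[*W,0])).round(1),f[v,u],end=";")
    print()
```

```text
[-3.2  2.4 30.3] [228 202 119];[-2.1  3.  32.2] [228 199 104];[-1.1  1.8 27.8] [215 174  85];[-0.   1.7 27.7] [236 200  95];[ 1.1  1.3 26.2] [234 198  93];[ 2.1  1.8 28.1] [220 180  92];[-4.2  1.6 31.3] [238 211 102];[-3.2  1.7 31.4] [238 205  94];[-2.1  1.7 31.6] [233 195  86];[-1.1  0.7 28.1] [238 201  88];[-0.   0.1 25.9] [240 205  90];[ 1.1  0.7 27.9] [235 197  85];[ 2.1  0.5 27.3] [209 167  73];[ 3.1  1.3 30.3] [180 144  67];[ 4.2  1.6 31.4] [171 143  87];[-5.3  0.3 30.3] [233 207 115];[-4.2  0.6 31.6] [241 214  94];[-3.2  0.3 30.7] [238 204  89];[-2.1  0.6 31.7] [233 195  85];[-1.1 -0.8 26.6] [241 208  91];[-0.  -0.5 27.5] [241 207  91];[ 1.1 -0.4 27.9] [225 183  79];[ 2.1 -0.5 27.7] [185 152  66];[ 3.1  0.7 32. ] [237 208  91];[ 4.2  0.7 31.9] [225 190  86];[ 5.2  0.7 32. ] [167 141  90];[-5.3 -0.3 32.2] [240 213  97];[-4.2 -0.6 31.3] [241 212  93];[-3.2 -0.5 31.6] [240 206  91];[-2.1 -2.1 26. ] [239 202  90];[-1.1 -1.8 26.9] [240 204  91];[-0.  -2.  26.3] [241 205  91];[ 2.1 -0.8 30.7] [196 160  70];[ 3.1 -0.7 31. ] [241 215  95];[ 4.2 -0.8 30.7] [229 194  85];[ 5.2 -0.6 31.2
[... 2355 characters left out ...]
 [174 139  61];[-3.3  2.7 31.1] [176 139  61];[-3.4  1.7 30.7] [171 136  59];[-3.2  0.6 31.4] [166 133  58];[-3.3 -0.5 31.2] [162 130  56];[-3.  -1.5 32.1] [165 131  57];[-3.4 -2.6 30.9] [172 140  63];[-3.1 -3.6 31.8] [151 130  61];[-9.9  6.3 13.6] [131 110  60];[-4.4  4.8 31.3] [185 150  66];[-4.5  3.8 30.7] [172 136  60];[-4.6  2.7 30.5] [173 137  61];[-4.4  1.7 31. ] [173 138  60];[-4.5  0.6 30.7] [174 139  60];[-4.7 -0.5 30.1] [173 138  60];[-4.6 -1.5 30.6] [173 137  61];[-4.6 -2.6 30.5] [162 130  58];[-11.    2.9  14.1] [118  95  47];[-5.3  1.7 31.8] [157 126  58];[-5.4  0.6 31.4] [181 144  63];[-5.5 -0.5 31.2] [171 136  60];[-5.7 -1.5 30.5] [172 136  60];[-5.4 -2.6 31.4] [148 119  54];
```

The depth map shows the screw top at 31.1 mm and the slot floor at 27 mm, with the slot lying about 81.5°. That is roughly +0.05 rad from the unit's y axis. I'll lift a little, turn to that angle and feel for it.

Run:
```python
from h import *
arm.movel((*W,OFF+.033),v=.03)
j=np.array(arm.current_joint_positions()); j[5]+=.60; arm.move_j(j)
p=arm.current_tool_pos(); st("rot")
print(arm.movel((*W,OFF+.0265),v=.012,threshold=2.0)); st("a")
```

```text
rot t14.31 F [ 0.2  -0.01  0.18] tip [0.5062 0.0149 0.0325] M [-0.057 -0.102 -0.057] j6 -0.043
True
a t14.82 F [ 0.94 -0.68  3.8 ] tip [0.5067 0.0148 0.0266] M [-0.112 -0.113  0.035] j6 -0.041
```

The tip reached 26.6 mm, so the blade is in the slot. I'll ease off and turn clockwise in steps, watching the forces.

Run:
```python
from h import *
arm.movel((*W,OFF+.0274),v=.02); st("up")
j=np.array(arm.current_joint_positions())
for k in range(5):
    j[5]+=.14; arm.move_j(j); f=st(k)
    if np.linalg.norm(f)>8: break
s=arm.snapshot("wrist"); pickle.dump(s,open("w3.pkl","wb"))
u,v=px(s,[*W,.046])[0].astype(int);print(u,v);crop(s,u-60,v-60,u+60,v+60,5,"pics/c4.png")
```

```text
up t15.07 F [ 0.74 -0.59  0.75] tip [0.5067 0.0148 0.0272] M [-0.021 -0.097 -0.014] j6 -0.041
0 t15.32 F [0.12 0.46 1.98] tip [0.5066 0.0148 0.0272] M [-0.031  0.012 -0.02 ] j6 0.096
1 t15.58 F [-0.49  0.9   1.25] tip [0.5065 0.0148 0.0272] M [-0.007  0.017 -0.018] j6 0.233
2 t15.84 F [-0.65 -0.16  1.28] tip [0.5065 0.0148 0.0272] M [-0.001  0.143  0.041] j6 0.372
3 t16.10 F [-0.68  0.24  1.39] tip [0.5064 0.0149 0.0272] M [0.069 0.171 0.032] j6 0.512
4 t16.36 F [-2.24  0.92  0.7 ] tip [0.5064 0.0149 0.0271] M [ 0.193  0.308 -0.017] j6 0.652
325 222
```

View pics/c4.png

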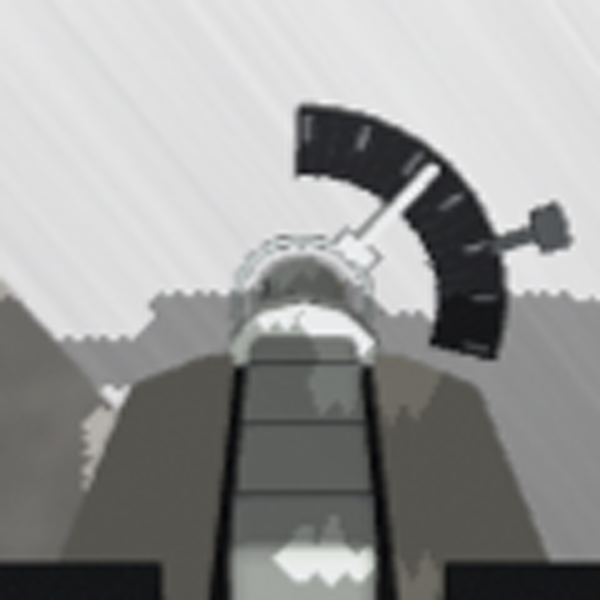

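```bash
cat >> h.py <<'E'
def ang(s,u0,v0,f,pts,z=.046):
    for p in pts:
        q=w(s,u0+(p[0]+.5)/f-.5,v0+(p[1]+.5)/f-.5,z=z)[:2]-W; print(p,"r %.4f a %.3f"%(np.hypot(*q),np.arctan2(q[1],q[0])))
E
python3 - <<'E'
from h import *
s=pickle.load(open("w3.pkl","rb")); ang(s,325-60,222-60,5,[(434,170),(480,248),(500,243),(530,236)])
s=pickle.load(open("w_unit2.pkl","rb")); ang(s,324-60,194-60,5,[(247,188),(385,200),(400,160)])
s=pickle.load(open("w_unit.pkl","rb")); ang(s,275,105,3.4,[(271,270),(260,351),(290,367)])
E
```

```text
(434, 170) r 0.0297 a 0.002
(480, 248) r 0.0288 a -0.500
(500, 243) r 0.0319 a -0.508
(530, 236) r 0.0366 a -0.519
(247, 188) r 0.0299 a 0.386
(385, 200) r 0.0298 a -0.556
(400, 160) r 0.0380 a -0.508
(271, 270) r 0.0300 a 0.368
(260, 351) r 0.0292 a -0.509
(290, 367) r 0.0397 a -0.509
```

Run:
```python
from h import *
j=np.array(arm.current_joint_positions())
for k,d in enumerate([.16,.16,.17]):
    j[5]+=d; arm.move_j(j); f=st(k)
    if np.linalg.norm(f)>8: break
s=arm.snapshot("wrist"); pickle.dump(s,open("w4.pkl","wb"))
u,v=px(s,[*W,.046])[0].astype(int);print(u,v);crop(s,u-60,v-60,u+60,v+60,5,"pics/c5.png")
```

```text
0 t16.68 F [-1.82  0.39  0.6 ] tip [0.5063 0.015  0.0271] M [0.285 0.301 0.012] j6 0.805
1 t16.96 F [-0.37  1.18  1.9 ] tip [0.5063 0.0151 0.0271] M [ 0.298  0.324 -0.022] j6 0.965
2 t17.24 F [-2.41  2.75  1.19] tip [0.5063 0.0151 0.0271] M [0.515 0.33  0.015] j6 1.134
325 222
```

View pics/c5.png

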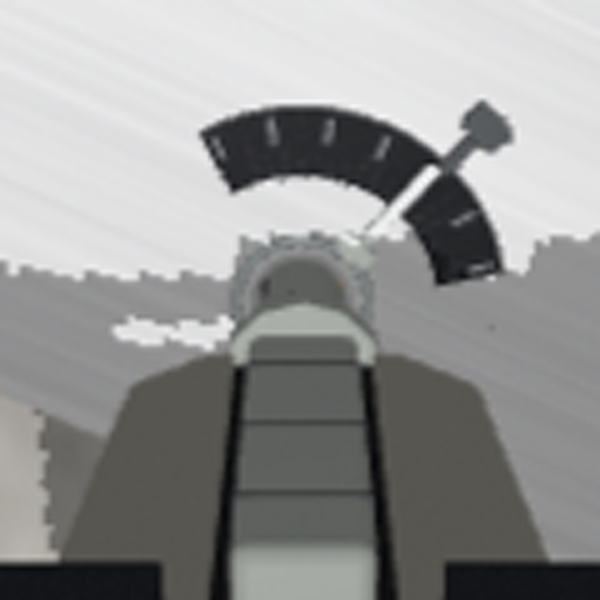

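Run:
```python
from h import *
j=np.array(arm.current_joint_positions())
j[5]+=.025; arm.move_j(j); st(); arm.sleep(.3)
j=np.array(arm.current_joint_positions()); j[5]-=.2; arm.move_j(j); st("relax")
p=arm.current_tool_pos()
arm.movel((p[0],p[1],OFF+.05),v=.05); st("out")
arm.movel((p[0],p[1],.17),v=.15)
s=arm.snapshot("wrist"); pickle.dump(s,open("w5.pkl","wb"))
u,v=px(s,[*W,.046])[0].astype(int);print(u,v);crop(s,u-60,v-60,u+60,v+60,5,"pics/c6.png")
psi=np.radians(13.2)-np.pi/2
H=(.4676,-.3284)
arm.reach((*H,.15),down(psi)); st("above")
arm.movel((*H,OFF+.055),v=.08); f0=st("pre")
print(arm.movel((*H,OFF+.0075),v=.04,threshold=4.0)); st("in")
```

```text
t17.54 F [-1.51  1.86  2.15] tip [0.5062 0.0151 0.0271] M [0.427 0.322 0.071] j6 1.158
relax t18.15 F [-0.54 -0.08  1.12] tip [0.5067 0.0147 0.0273] M [ 0.016  0.029 -0.011] j6 0.964
out t18.76 F [ 0.16  1.17 -1.38] tip [0.5068 0.0147 0.0502] M [-0.047 -0.026  0.026] j6 0.959
325 191
above t21.12 F [ 0.08  0.27 -1.71] tip [ 0.4677 -0.3278  0.0934] M [-0.05  -0.132 -0.004] j6 -1.037
pre t21.76 F [-0.25  0.19  0.62] tip [ 0.4678 -0.3284  0.055 ] M [-0.027 -0.11   0.037] j6 -1.038
False
in t23.09 F [-0.15 -0.49 -0.02] tip [ 0.4678 -0.3286  0.0078] M [-0.044 -0.087  0.023] j6 -1.038
```

View pics/c6.png

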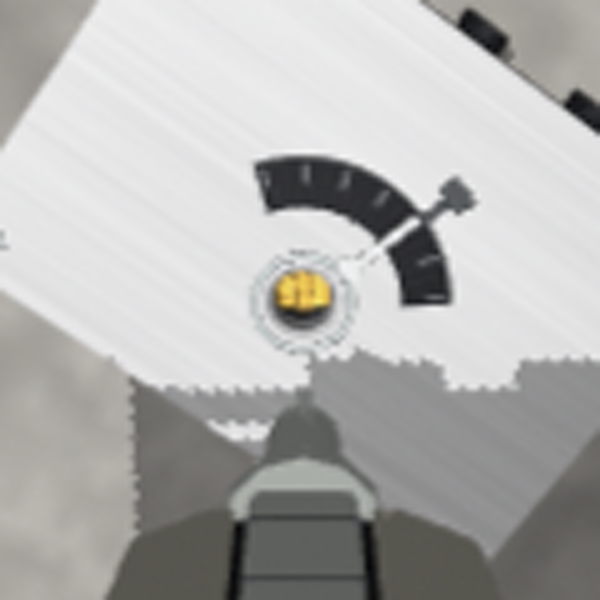

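The pointer (tip at crop 415,222) is in line with the index (tip at 425,213). Now I'll seat the tool, release it and check.

Run:
```python
from h import *
H=(.4676,-.3284)
print(arm.movel((*H,OFF+.0045),v=.015,threshold=3.0)); st("home")
arm.command_gripper(.05); st("rel")
arm.movel((*H,.18),v=.12); arm.sleep(.2)
arm.reach((*H,.23),down(-np.pi/2))
s=arm.snapshot("wrist"); C=cloud(s)
m=(C[...,2]>.09)&(C[...,2]<.115)&(s["range_z"]>0);m[:150]=0;m[210:]=0
q=C[m]; print(len(q),np.median(q,0),cv2.minAreaRect(q[:,:2].astype(np.float32)*1000))
crop(s,290,140,365,210,8,"pics/c7.png")
s=arm.snapshot("scene"); crop(s,240,165,400,325,3.7,"pics/sc_end.png"); st()
s=pickle.load(open("w5.pkl","rb")); ang(s,265,131,5,[(415,222),(425,213),(445,200)])
```

```text
True
home t23.36 F [-0.78  0.99  4.01] tip [ 0.4679 -0.3287  0.005 ] M [ 0.04  -0.089  0.005] j6 -1.038
rel t24.12 F [-0.05 -0.15 -0.22] tip [ 0.4674 -0.3282  0.0041] M [ 0.017 -0.123  0.041] j6 -1.038
219 [ 0.46837449 -0.32672833  0.10422205] ((468.30224609375, -328.46905517578125), (14.977038383483887, 15.260401725769043), 13.484399795532227)
 t25.90 F [-0.41  0.97 -0.7 ] tip [ 0.4672 -0.328   0.1727] M [-0.026 -0.039 -0.015] j6 -0.808
(415, 222) r 0.0294 a -0.493
(425, 213) r 0.0322 a -0.485
(445, 200) r 0.0372 a -0.494
```

View pics/c7.png

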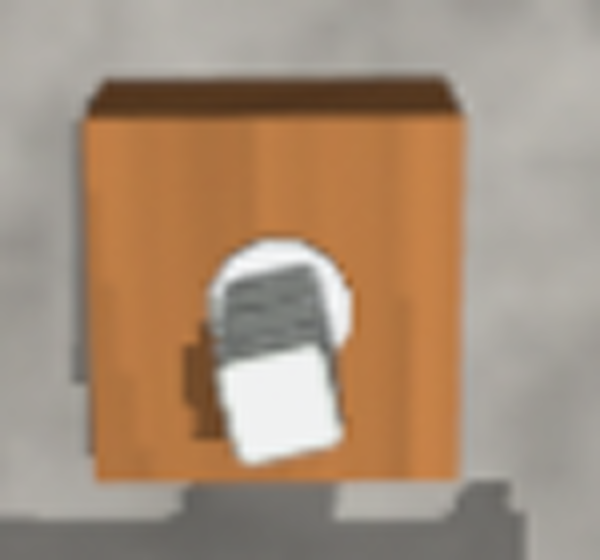

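View pics/sc_end.png

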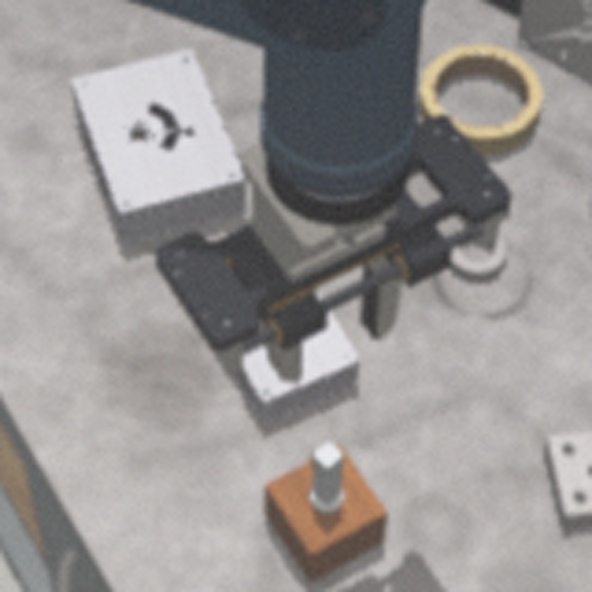

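The tool stands upright and home: its top is at 104.2 mm, the same as before, and within 1 mm of the hole's axis. The pointer is at the index and the arm is clear.

```bash
python3 -c "
from cell import arm
arm.job_done(); print(arm.current_t())"
```

```text
the job is handed in; nothing more can be done
the job is handed in; nothing more can be done
```

The pointer was set on the index and the tool is back home in its holder. I handed the job in at about 26 s of the 70 s allowed; no verdict was reported.

**What I did**
- I gripped the tool across its flats and lowered it into the well. It first touched the screw head across the slot, at a tip height of about 30.4 mm.
- The depth picture showed the slot about 0.05 rad from the unit's y axis. I turned the tool there and it dropped in, to 26.6 mm.
- I turned the screw clockwise until the pointer met the index, then backed the tool off, lifted it out, seated it in the holder and released it.

**Last checks**
- **Pointer:** it stood at about -0.49 rad. The index measured between -0.485 and -0.51 rad in most pictures, which puts the pointer's tip within about 0.6 mm. One early reading gave -0.556 rad, which would be about 2 mm. I took that as a badly picked pixel; it is still inside 3 mm.
- **Forces:** the highest force I read while the tool was on the unit was about 4.7 N, against the 15 N limit. I only read it between steps.
- **Tool:** it stands upright in the holder. Its top is at 104.2 mm, as at the start, and within about 1 mm of the hole's axis.
- **Bystanders:** I came near none of them, and those visible in the last picture look unmoved. The grinder was outside that picture, and I did not measure any of them again.

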